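# Carry the hinge kit to the gate corner and hold the tray level

## Robot

A 6-joint arm with a two-finger parallel gripper is mounted at the origin on the work surface. World frame = base frame: x ahead of the robot, y to its left, z up, the work surface at z = 0. Lengths are in m, angles in degrees, forces in N, time in s.
With the tool pointing down it reaches from about 0.375 to 0.975 m from the base axis. Payload 3.8 kg.
Tool frame: the origin (TCP) lies where the fingers leave the gripper's body, on its centre line; the fingertips stand 64 mm ahead of it and the grasp point (between the pads) lies 45 mm ahead of it (robot.finger_overhang is the distance from the TCP to the fingertips, in m); z points along the fingers, y is the line along which they close (so a half turn about z gives the same grasp; the last joint's range is limited). The gripper opens to 88 mm and grips with 3 to 60 N. Pads are 18 mm wide; open, the fingers measure 123 mm over their backs; the gripper's body (75 mm by 187 mm) begins 45 mm behind the grasp point.
Start: joints at [-72.187, 15.12, 91.902, -0, 72.978, -2.114], TCP at [0.23, -0.635, 0.303] pointing down, gripper open.
Joint ranges: [-150.88, 150.88], [-54.13, 125.18], [17.81, 147.31], [-75.09, 255.09], [0, 152.58], [-146.25, 146.25]. Speed limits (degrees/s): [147.25, 147.25, 180, 180, 180, 180].

## Interface

Orientations are given as a 3x3 rotation matrix whose columns are the frame's x, y, z axes.
In Python, from station import robot gives the robot as it stands.
- The arm moves only by the tool advance, called after "Request:" as name(argument=value, ...) on one line, values as JSON. Schema: {"type":"object","properties":{"segments":{"type":"array","items":{"type":"object","properties":{"tx":{"type":"number"},"ty":{"type":"number"},"tz":{"type":"number"},"twist":{"type":"number"},"aperture":{"type":"number"}},"additionalProperties":false,"required":["aperture"]},"minItems":1,"maxItems":12},"only":{"type":"string"},"quiet":{"type":"boolean"},"lines":{"type":"string"}},"required":["segments"],"additionalProperties":false}. segments is a list of rows, 1 to 12 of them, each an object with the fields tx, ty, tz (the shift in m), twist (a turn about the tool's z in degrees), aperture (the finger opening in m); a field left out counts as zero (the opening has to be given); each row shifts and turns the commanded pose from where the row before left it, along the tool's axes as they then stand; what a row does not reach is not made up. A row lasts 1/8 s, in which the tool goes at most 0.0625 m and 10.7 degrees, less where a joint would pass 70% of its speed; a pose out of reach is approached as far as the arm can. The fingers move at their own pace and stop on an object; the grip force is fixed at half the most. Time passes only in rows, so rows that do not move let the fingers close. The tool returns the time, the measured TCP pose, the force, the opening and the grip force at its end. only (a regular expression) keeps the lines of the reply that match it, lines (a string "A,B") keeps lines A to B, and quiet returns only ok. Input that does not fit is refused with a message, and nothing moves.
- robot.sense(): the state, without advancing time (a new reading comes with each control period).
- robot.get_image(name): name is "scene" or "top"; returns a dict with "color" (420x560x3 uint8, red, green, blue), "intrinsics" (3x3 intrinsics, pixels), "rvec" (rotation vector, rad) and "tvec" (3), from world to camera coordinates, as OpenCV has them. Camera axes: x right, y down, z forward; pixel columns grow to the right and rows downward; lengths in m; the calibration is good to about 2 mm. A picture is of the moment at which its call begins. There is no depth.
- robot.job_done(): hands the job in; it is judged then, once.
Trained networks look in the newest picture that a camera, given by its name, has taken for a name from the list of things; names that differ only in an ending like _2 or _b are one class to them, and where a whole thing is asked for, a point or a joint stands for the part that bears it (a point fixed in the world has none). Each returns a list of dicts, best first, with "score" (0 to 1); they miss things now and then, are a little off and sometimes report something else, mostly with a low value. They report only what shows in the picture. A call takes as long as a camera call. They do not tell look-alikes from the thing itself.
- robot.boxes_of(camera, query): "centre" ([x, y, z] in m, in world coordinates, good to about 4 mm: the middle of the surface that is visible of it).
- robot.tip_of(camera, query): "centre" ([x, y, z] in m, in world coordinates, good to about 4 mm: a listed point, or the origin of a listed thing).
The state is a dict: "time_s": time; "qpos": joint angles; "qvel": joint speeds; "joint_efforts": joint torques, N m; "ee_pos": TCP position; "tcp_rot": TCP orientation; "ft_force": force on the tool from outside, world axes, zero at the start; "ft_torque": the same for the moment, N m; "grip_width": finger opening in m; "grasp_force": force on a finger pad.
Only numpy, scipy, OpenCV 4.12 (cv2) and the standard library are available. Lean on these libraries where they do the work, as an engineer would, in place of code of your own. Each camera call takes 0.05 s, during which the arm holds its last target. There are 200 camera calls.

## Task

Stand the plain round hinge pin upright in the bored block on the aluminium carrying tray, fully down, and let go of it while the tray still rests on the table. Then lift the tray by its handle and carry it level, so that the loose bearing ball never leaves its shallow pocket, to the clamped gate corner, and finish while still holding it there, level and motionless, the tray's underside about 10 cm above the middle of the gate post, so that the fitter can pick from it. Leave everything else on the table where it is.

Things in the scene. Friction and masses are not known exactly. Their poses are not given: they have to be found in the camera images.
- tray: Loose aluminium carrying tray, 0.29 to 0.47 kg, flat on the table, holding the ball. Origin: centre of its underside; x along its long side, z up. Base plate 190 x 100 mm, 4 mm thick, lip 12 mm high. In the middle stands its handle. At x = +62 mm is the bored block, at x = -62 mm the ball's pocket.
- tray_grip (a point): Centre of the tray's handle bar, 68 mm above the tray's underside. The bar is level, 64 mm long (tray x), 10 mm thick (tray y), 20 mm high (58 to 78 mm above the underside), on two 10 x 10 mm legs at x = -27 and +27 mm. Grip it from above, fingers closing along the tray's y axis.
- tray_bore (a point): Foot of the bore in the tray: on the bore's axis, on top of the base plate (4 mm above the underside), at tray x = +62 mm. The steel block is 34 x 34 mm and 24 mm high (its top is 28 mm above the underside); the upright bore is 18.5 mm in diameter with a 2 mm chamfer at the mouth and goes down to the base plate.
- tray_pocket (a point): Where the ball's centre is when it lies in its pocket, tray x = -62 mm, 19 mm above the underside. The pocket is a flat steel washer 40 mm outside, 20 mm inside and only 2.5 mm high on the plate; the ball rolls out over it if the tray is tipped by about 30 degrees or jerked.
- ball_center (a point): Centre of the loose steel bearing ball, 30 mm in diameter, 0.11 kg, lying in the tray's pocket.
- pin: The hinge pin: plain round bright steel bar without a head, 16 mm in diameter, 80 mm long, about 0.125 kg, foot chamfered, standing loose on the table. Origin: centre of its foot; z up along it. It stands in a row, in any order, with the bolt and the bush, at least 70 mm (centres) apart.
- post: Gate corner of 50 mm square steel tube, fixed (clamped) to the table on the robot's left. Origin: centre of the post's underside. The post is 320 mm long along its x and 50 mm high; a rail of the same tube runs from its +x end to +y for 140 mm, a hinge barrel 26 mm thick is tacked along its -y side. Two toggle clamps in the corner stand 79 mm above the table; nothing on it is higher.
- post_mid (a point): Middle of the post's length, on its top face, 50 mm above the table. The tray is to be held over this point.
- bolt: Bystander: M12 bolt standing on its hexagon head (19 mm across flats), 74 mm high. Origin: centre of its underside.
- bush: Bystander: short steel tube, 28 mm in diameter, 40 mm high, standing. Origin: centre of its underside.
- hammer: Bystander: hammer 280 mm long lying on the table beyond the pins.
- brush: Bystander: wire brush with a wooden back, 240 mm long, 33 mm high, lying on the right beside the pins. Origin: under its middle.
- can: Bystander: spray can, 65 mm in diameter, 170 mm high, standing beyond the tray on the left. Origin: centre of its underside.
- square: Bystander: flat triangular magnetic welding square, about 100 mm legs, 18 mm thick, lying beyond the tray. Origin: under its right-angled corner.
- hingeplate: Bystander: steel plate 100 x 60 x 6 mm with four holes, lying on the right.
Things that resemble listed ones, but are neither listed nor needed, are in the scene too. What is shaped like the tray but brown or green is not meant.

How it is judged (in metres and radians):
On the way, in this order (a step that is already met when the one before it is completed fails the run):
1. the pin stands fully down in the tray's bore, let go, the tray still on the table (distance between pin and tray_bore below 0.006 m and angle between the z axis of pin and the z axis of tray, either way round below 0.17 rad and contact force between the fingers and pin below 0.2 N and height (world z) of tray below 0.006 m), for 0.2 s.
2. the tray is lifted clear of the table with the ball and the pin in it (height (world z) of tray above 0.03 m and distance between ball_center and tray_pocket below 0.008 m and distance between pin and tray_bore below 0.008 m), for 0.1 s.
At the end, for the whole second after the job is handed in: Still gripped: handle within 40 mm of over the post's middle, tray underside 60 to 150 mm above the post's top, within 7 degrees of level, still, clear of the post; ball in its pocket; pin in the bore within 8 mm of fully down, within 10 degrees of upright (horizontal distance between tray_grip and post_mid below 0.04 m and height (world z) of tray between 0.11 and 0.2 m and angle between tray's own z axis and vertical below 0.12 rad and linear speed of tray below 0.03 m/s and distance between ball_center and tray_pocket below 0.008 m and distance between pin and tray_bore below 0.008 m and angle between the z axis of pin and the z axis of tray, either way round below 0.17 rad and contact force between the fingers and tray above 1 N and contact force between tray and post below 0.1 N and contact force between the fingers and pin below 0.2 N); the arm keeps its last pose, push and grip.
It fails at once if the ball leaves its pocket (distance between ball_center and tray_pocket above 0.012 m).
It fails at once if the tray is tipped by more than 20 degrees (angle between tray's own z axis and vertical above 0.35 rad).
It fails at once if another thing on the table is shifted by more than 25 mm or knocked over (distance of any of bolt, bush, hammer, brush, can, square, hingeplate from where it was at the start of the episode above 0.025 m or angle between any of bolt, bush, can's own z axis and vertical above 0.5 rad).
It also fails if it takes over 64 s, if anything falls off the work surface, if the arm or the gripper's body presses on something with over 40 N, if the wrist force passes 120 N, or if a joint passes its speed limit or range.

## Working session

There is one attempt and no reset: what is moved stays moved. The work goes in short steps, Python scripts to look and compute and a tool call to move; the robot and the scene stay as the last step left them, time stands still between calls to the robot, and variables do not carry over. Pictures are saved under pics/ and viewed, at most 10 in all, crops included, and the job is handed in when it is done.

```bash
mkdir -p pics; ls; cat > h.py <<'E'
import cv2, numpy as np
from station import robot
E
python3 - <<'E'
from h import *
for c in ("scene","top"):
    d=robot.get_image(c); cv2.imwrite(f"pics/{c}0.png",d["color"][:,:,::-1])
    K=np.array(d["intrinsics"]);R=cv2.Rodrigues(np.array(d["rvec"],float))[0];print(c,"cam",-R.T@np.array(d["tvec"]).ravel())
    for q,f in [("tray",robot.tip_of),("tray_grip",robot.tip_of),("tray_bore",robot.tip_of),("tray_pocket",robot.tip_of),("ball_center",robot.tip_of),("pin",robot.tip_of),("pin",robot.boxes_of),("bolt",robot.tip_of),("bush",robot.tip_of),("post_mid",robot.tip_of),("post",robot.tip_of),("can",robot.tip_of)]:
        out=[]
        for r in f(c,q)[:4]:
            p=np.array(r["centre"],float);uv=cv2.projectPoints(p.reshape(1,3),np.array(d["rvec"],float),np.array(d["tvec"],float),K,None)[0].ravel()
            out.append((p.round(3).tolist(),uv.round().tolist(),round(r["score"],2)))
        print(q,f.__name__[:3],*out)
s=robot.sense();print(s["time_s"],s["ee_pos"],s["tcp_rot"],s["grip_width"])
E
```

```text
pics
scene cam [ 1.22462458 -1.03441561  0.84389805]
tray cal ([0.541, -0.016, -0.005], [305.0, 234.0], 0.83) ([0.184, 0.311, 0.002], [278.0, 167.0], 0.74) ([0.278, -0.226, -0.003], [201.0, 236.0], 0.69) ([0.502, 0.263, 0.054], [339.0, 182.0], 0.58)
tray_grip cal ([0.281, -0.216, 0.07], [202.0, 216.0], 0.95) ([0.188, 0.314, 0.07], [279.0, 152.0], 0.94) ([0.54, -0.019, 0.064], [304.0, 216.0], 0.63)
tray_bore cal ([0.598, -0.03, 0.003], [317.0, 240.0], 0.92) ([0.239, 0.346, -0.002], [294.0, 169.0], 0.67) ([0.267, -0.158, 0.005], [213.0, 224.0], 0.62)
tray_pocket cal ([0.486, -0.0, 0.015], [294.0, 221.0], 0.83) ([0.137, 0.274, 0.024], [264.0, 163.0], 0.58)
ball_center cal ([0.483, 0.001, 0.02], [293.0, 219.0], 0.53)
pin cal ([0.53, -0.296, 0.0], [246.0, 276.0], 0.45) ([0.54, -0.015, -0.005], [305.0, 233.0], 0.41) ([0.504, 0.263, 0.049], [340.0, 183.0], 0.27)
pin cal ([0.535, -0.304, 0.048], [245.0, 265.0], 0.47)
bolt cal ([0.441, -0.274, 0.002], [228.0, 261.0], 0.48)
bush cal ([0.613, -0.281, -0.004], [272.0, 286.0], 0.43)
post_mid cal ([0.502, 0.263, 0.05], [339.0, 183.0], 0.77)
post c
[... 906 characters left out ...]
 0.42)
pin cal ([0.503, 0.261, -0.001], [170.0, 214.0], 0.48) ([0.532, -0.299, 0.005], [343.0, 201.0], 0.39)
pin cal ([0.53, -0.294, 0.071], [344.0, 198.0], 0.5)
bolt cal ([0.441, -0.274, -0.002], [336.0, 230.0], 0.58)
bush cal ([0.616, -0.28, 0.001], [336.0, 176.0], 0.38)
post_mid cal ([0.504, 0.267, 0.048], [165.0, 212.0], 0.81) ([0.6, -0.029, 0.006], [259.0, 182.0], 0.27)
post cal ([0.502, 0.261, -0.001], [170.0, 214.0], 0.86)
can cal ([0.765, 0.12, 0.0], [213.0, 135.0], 0.95)
1.3 [ 0.2300398  -0.63458891  0.30268838] [[ 9.40138894e-01  3.40791520e-01 -3.79011347e-06]
 [ 3.40791519e-01 -9.40138893e-01  4.12230316e-05]
 [ 1.04852265e-05 -4.00470139e-05 -9.99999999e-01]] 0.08784691623256792
```

View pics/scene0.png

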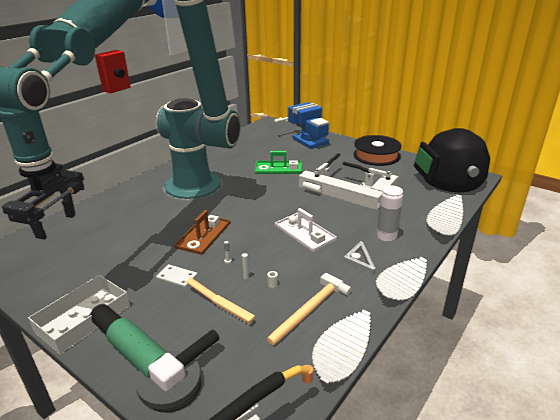

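View pics/top0.png

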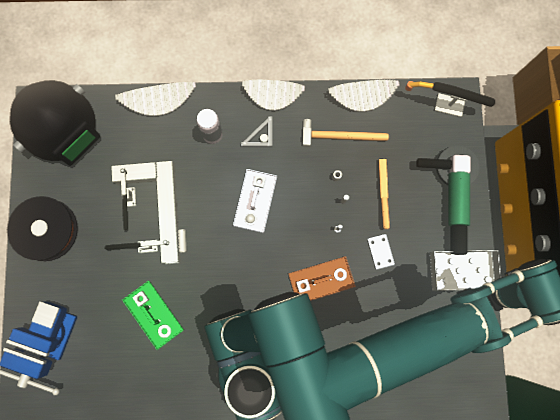

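The bright tray shows at (255,200) in the top view and (305,232) in the scene view. The row is bolt (338,229), pin (345,198) and bush (337,175) in the top view. I'll zoom in to confirm which is which and refine the positions.

```bash
python3 - <<'E'
from h import *
a=cv2.imread("pics/top0.png");b=cv2.imread("pics/scene0.png")
f=lambda i,x,y:cv2.resize(i[y:y+60,x:x+80],(400,300),interpolation=cv2.INTER_CUBIC)
cv2.imwrite("pics/m.png",np.vstack([np.hstack([f(a,305,168),f(b,210,235)]),np.hstack([f(a,215,170),f(b,265,205)])]))
E
```

```text
(no output)
```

View pics/m.png

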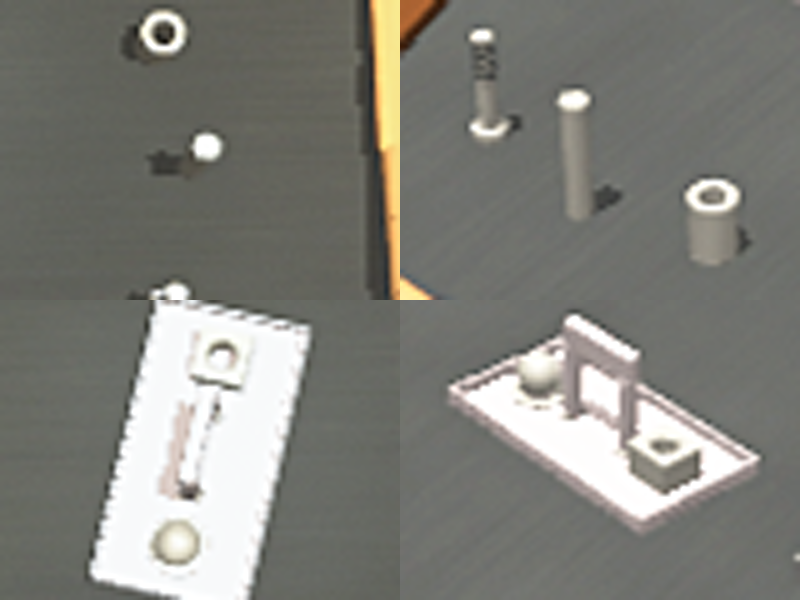

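```bash
python3 - <<'E'
from h import *
P={}
for c in ("scene","top"):
    d=robot.get_image(c);P[c]=np.array(d["intrinsics"])@np.hstack([cv2.Rodrigues(np.array(d["rvec"],float))[0],np.array(d["tvec"],float).reshape(3,1)])
for n,t,s in [("pintop",(346,197),(244.4,254.6)),("boremouth",(259,180.6),(317.6,233.8)),("ball",(250,218),(292.6,219.4)),("handletop",(254.6,197.6),(305.2,212.2))]:
    X=cv2.triangulatePoints(P["top"],P["scene"],np.array(t,float).reshape(2,1),np.array(s,float).reshape(2,1)).ravel();X=X[:3]/X[3]
    print(n,X.round(4),[ (lambda q:(q[:2]/q[2]).round(1).tolist())(P[c]@np.r_[X,1]) for c in("top","scene")])
# more network samples
for q in ("pin","tray_bore","tray_grip","tray_pocket","tray","post_mid","bolt","bush"):
  L=[]
  for i in range(4):
    for c in ("scene","top"):
      robot.get_image(c)
      L+=[r["centre"] for r in robot.tip_of(c,q)]
  L=np.array(L);ref={"pin":(.53,-.298),"tray_bore":(.599,-.03),"tray_grip":(.54,-.017),"tray":(.54,-.017),"tray_pocket":(.481,-.002),"post_mid":(.503,.264),"bolt":(.441,-.274),"bush":(.615,-.28)}[q]
  L=L[np.hypot(*(L[:,:2]-ref).T)<.025];print(q,len(L),L.mean(0).round(4),np.median(L,axis=0).round(4),L.std(0).round(4))
L=[]
print(robot.sense()["time_s"])
E
```

```text
pintop [ 0.5322 -0.2987  0.08  ] [[346.1, 197.1], [244.6, 254.6]]
boremouth [ 0.6009 -0.0296  0.0267] [[259.2, 180.8], [318.1, 233.7]]
ball [0.4814 0.0015 0.0191] [[250.2, 218.2], [293.0, 219.3]]
handletop [ 0.5385 -0.0144  0.0758] [[254.3, 197.3], [304.7, 212.3]]
pin 8 [ 0.5314 -0.2994  0.002 ] [ 0.5312 -0.2994  0.0017] [0.0017 0.0012 0.0008]
tray_bore 7 [ 0.5994 -0.029   0.0051] [ 0.5991 -0.0288  0.0045] [0.0007 0.0018 0.0022]
tray_grip 8 [ 0.5397 -0.0174  0.0669] [ 0.5392 -0.0175  0.0666] [0.0013 0.0011 0.0008]
tray_pocket 8 [ 0.4812 -0.0031  0.0192] [ 0.482  -0.0028  0.0188] [0.003  0.0018 0.0013]
tray 8 [ 0.5414 -0.0145 -0.0036] [ 0.5408 -0.014  -0.0039] [0.0022 0.0011 0.0019]
post_mid 8 [0.5052 0.2648 0.0498] [0.5052 0.2655 0.0502] [0.0024 0.0023 0.0015]
bolt 8 [ 4.401e-01 -2.753e-01  3.000e-04] [ 0.4404 -0.275   0.0005] [0.0019 0.0015 0.0016]
bush 7 [ 0.6125 -0.2802 -0.0007] [ 0.6117 -0.2804 -0.0008] [0.0021 0.0018 0.0022]
7.8
```

The pin is confirmed in the middle of the row, plain with no head or thread, at about (0.532,-0.299) and 80 mm high. The bore is at (0.600,-0.029) and the tray's yaw is about -13.2°. I'll turn the tool to match the tray first.

```bash
cat >> h.py <<'E'
def go(x,y,z,yaw=None):
    s=robot.sense();R=np.array(s["tcp_rot"]);p=np.array(s["ee_pos"])
    print("t",round(s["time_s"],2),"p",p.round(4),"yaw",np.degrees(np.arctan2(R[1,0],R[0,0])).round(2),"tilt",R[:2,2].round(4),"w",round(s["grip_width"],4),"gf",np.round(s["grasp_force"],1),"F",np.round(s["ft_force"],1))
    d=np.array([x,y,z])-p; print("tool d",(R.T@d).round(4),"dist",np.linalg.norm(d).round(4))
E
```

Request:
advance(segments=[{"twist": 8.3,"aperture": 0.06},{"twist": 8.3,"aperture": 0.06},{"twist": 8.3,"aperture": 0.06},{"twist": 8.2,"aperture": 0.06},{"aperture": 0.06}])

```text
time_s: 8.43
ee_pos: [0.23, -0.6346, 0.3027]
tcp_rot: [[0.974, -0.226, -0.0], [-0.226, -0.974, 0.0], [-0.0, 0.0, -1.0]]
ft_force: [0.3, -0.2, -0.2]
grip_width: 0.0603
grasp_force: 0.0
```

```bash
python3 -c "
from h import *
go(.5317,-.299,.22)"
```

```text
t 8.43 p [ 0.23   -0.6346  0.3027] yaw -13.09 tilt [-0.  0.] w 0.0603 gf 0.0 F [ 0.3 -0.2 -0.2]
tool d [ 0.2179 -0.3952  0.0827] dist 0.4588
```

Request:
advance(segments=[{"tx": 0.0218,"ty": -0.0395,"tz": 0.008,"aperture": 0.06},{"tx": 0.0218,"ty": -0.0395,"tz": 0.008,"aperture": 0.06},{"tx": 0.0218,"ty": -0.0395,"tz": 0.008,"aperture": 0.06},{"tx": 0.0218,"ty": -0.0395,"tz": 0.008,"aperture": 0.06},{"tx": 0.0218,"ty": -0.0395,"tz": 0.008,"aperture": 0.06},{"tx": 0.0218,"ty": -0.0395,"tz": 0.008,"aperture": 0.06},{"tx": 0.0218,"ty": -0.0395,"tz": 0.008,"aperture": 0.06},{"tx": 0.0218,"ty": -0.0395,"tz": 0.008,"aperture": 0.06},{"tx": 0.0218,"ty": -0.0395,"tz": 0.008,"aperture": 0.06},{"tx": 0.0218,"ty": -0.0395,"tz": 0.008,"aperture": 0.06},{"aperture": 0.06},{"aperture": 0.06}])

```text
time_s: 9.93
ee_pos: [0.5322, -0.2999, 0.2228]
tcp_rot: [[0.974, -0.226, -0.0], [-0.226, -0.974, -0.0], [-0.0, 0.001, -1.0]]
ft_force: [-0.2, 0.2, 0.1]
grip_width: 0.0602
grasp_force: 0.0
```

```bash
python3 - <<'E'
from h import *
go(.5317,-.299,.105)
ims=[]
for c,x,y in (("top",305,150),("scene",200,215)):
    d=robot.get_image(c); b=d["color"][:,:,::-1];ims.append(cv2.resize(b[y:y+80,x:x+80],(400,400),interpolation=cv2.INTER_CUBIC))
cv2.imwrite("pics/n.png",np.hstack(ims))
E
```

```text
t 9.93 p [ 0.5322 -0.2999  0.2228] yaw -13.05 tilt [-0.0004 -0.0005] w 0.0602 gf 0.0 F [-0.2  0.2  0.1]
tool d [-0.0006 -0.0008  0.1178] dist 0.1178
```

View pics/n.png

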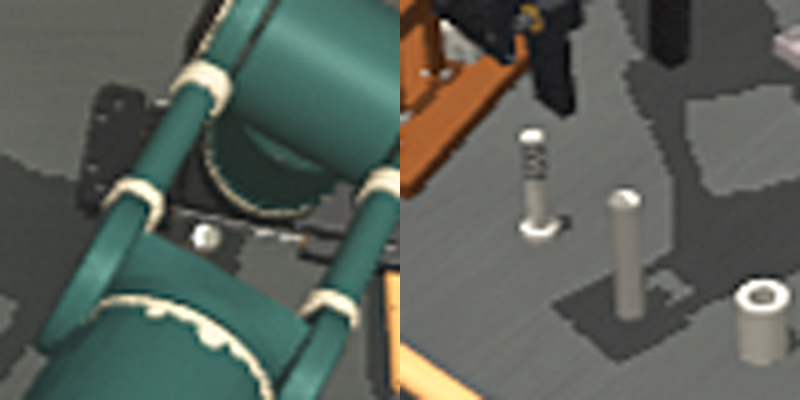

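The fingers straddle the pin: its top shows at (625,190) in the right crop, below the midpoint between the fingertips. The bolt and bush are clear, so I'll go down and grip.

Request:
advance(segments=[{"tx": -0.0005,"ty": -0.0008,"tz": 0.04,"aperture": 0.06},{"tz": 0.04,"aperture": 0.06},{"tz": 0.025,"aperture": 0.06},{"tz": 0.012,"aperture": 0.06},{"aperture": 0.06},{"aperture": 0.02},{"aperture": 0.01},{"aperture": 0.01},{"aperture": 0.01},{"aperture": 0.01}])

```text
time_s: 11.28
ee_pos: [0.5321, -0.2988, 0.1059]
tcp_rot: [[0.974, -0.228, 0.0], [-0.228, -0.974, -0.0], [0.0, 0.0, -1.0]]
ft_force: [0.2, -1.0, 0.9]
grip_width: 0.015
grasp_force: 30.0
```

```bash
python3 -c "
from h import *
go(.5317,-.299,.22)"
```

```text
t 11.28 p [ 0.5321 -0.2988  0.1059] yaw -13.16 tilt [ 0.0003 -0.0004] w 0.015 gf 30.0 F [ 0.2 -1.   0.9]
tool d [-0.0003  0.0003 -0.1141] dist 0.1141
```

Request:
advance(segments=[{"tz": -0.02,"aperture": 0.01},{"tz": -0.045,"aperture": 0.01},{"tz": -0.045,"aperture": 0.01},{"tx": 0.001,"ty": -0.04,"aperture": 0.01},{"tx": 0.001,"ty": -0.045,"aperture": 0.01},{"tx": 0.001,"ty": -0.045,"aperture": 0.01},{"tx": 0.001,"ty": -0.045,"aperture": 0.01},{"tx": 0.001,"ty": -0.045,"aperture": 0.01},{"ty": -0.04,"aperture": 0.01},{"ty": -0.018,"aperture": 0.01},{"aperture": 0.01},{"aperture": 0.01}])

```text
time_s: 12.78
ee_pos: [0.6001, -0.0303, 0.2159]
tcp_rot: [[0.974, -0.228, -0.0], [-0.228, -0.974, -0.001], [0.0, 0.001, -1.0]]
ft_force: [0.5, -0.3, -1.6]
grip_width: 0.0148
grasp_force: 30.0
```

```bash
python3 - <<'E'
from h import *
go(.600,-.029,.155)
ims=[]
for c,x,y in (("top",215,150),("scene",260,160)):
    d=robot.get_image(c); b=d["color"][:,:,::-1];ims.append(cv2.resize(b[y:y+100,x:x+80],(480,600),interpolation=cv2.INTER_CUBIC)[:, :400])
    for f in (robot.tip_of,robot.boxes_of):print(c,[(np.round(r["centre"],4),round(r["score"],2)) for r in f(c,"pin")[:2]])
    print([np.round(r["centre"],4) for r in robot.tip_of(c,"tray_bore")[:3]])
cv2.imwrite("pics/o.png",np.hstack(ims))
E
```

```text
t 12.78 p [ 0.6001 -0.0303  0.2159] yaw -13.21 tilt [-0.0001 -0.0006] w 0.0148 gf 30.0 F [ 0.5 -0.3 -1.6]
tool d [-0.0004 -0.0013  0.0609] dist 0.0609
top [(array([ 0.5455, -0.4292, -0.0009]), 0.21)]
top []
[array([ 0.5992, -0.0289,  0.0034]), array([ 0.2617, -0.1609,  0.0074]), array([0.2416, 0.3469, 0.0053])]
scene [(array([ 0.6005, -0.0294,  0.1126]), 0.46)]
scene [(array([ 0.6002, -0.0369,  0.1413]), 0.51), (array([0.5774, 0.2635, 0.0498]), 0.49)]
[array([ 0.2666, -0.1614,  0.0049]), array([ 0.2402,  0.3471, -0.0009]), array([ 0.5967, -0.0264,  0.0036])]
```

View pics/o.png

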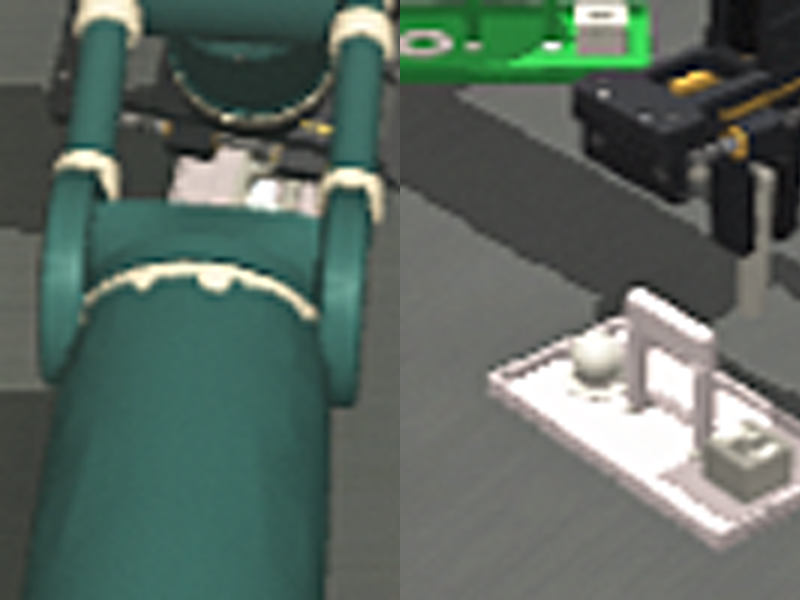

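The pin hangs at (757,310) in the right crop, upright above the bore at (747,435). I'll go down to just above the mouth and compare.

Request:
advance(segments=[{"tx": -0.0004,"ty": -0.0013,"tz": 0.03,"aperture": 0.01},{"tz": 0.03,"aperture": 0.01},{"tz": 0.012,"aperture": 0.01},{"aperture": 0.01},{"aperture": 0.01}])

```text
time_s: 13.8
ee_pos: [0.6011, -0.028, 0.145]
tcp_rot: [[0.974, -0.228, 0.002], [-0.228, -0.974, -0.0], [0.002, -0.0, -1.0]]
ft_force: [-0.1, 0.0, -1.3]
grip_width: 0.0152
grasp_force: 30.0
```

```bash
python3 - <<'E'
from h import *
go(.600,-.029,.110)
for i in range(3):
  d=robot.get_image("scene")
  print([(np.round(r["centre"],4),round(r["score"],2)) for r in robot.tip_of("scene","pin")[:1]],[np.round(r["centre"],4) for r in robot.tip_of("scene","tray_bore") if r["centre"][0]>.5])
b=d["color"][:,:,::-1];cv2.imwrite("pics/p.png",cv2.resize(b[200:250,290:350],(720,600),interpolation=cv2.INTER_CUBIC))
# expected pixels for block top corners and pin foot circle
K=np.array(d["intrinsics"]);rv=np.array(d["rvec"],float);tv=np.array(d["tvec"],float)
p=np.array(robot.sense()["ee_pos"])
for P in ([.600,-.029,.028],[p[0],p[1],p[2]-.1059],[p[0],p[1],p[2]-.1059+.08]):
    uv=cv2.projectPoints(np.array([P]),rv,tv,K,None)[0].ravel();print(P,((uv-[290,200]+.5)*12).round(1))
E
```

```text
t 13.8 p [ 0.6011 -0.028   0.145 ] yaw -13.18 tilt [ 0.0022 -0.0002] w 0.0152 gf 30.0 F [-0.1  0.  -1.3]
tool d [-0.001   0.0013  0.035 ] dist 0.0351
[(array([ 0.5998, -0.0257,  0.0427]), 0.45)] [array([ 0.5995, -0.0257,  0.0038])]
[(array([ 0.4407, -0.2763,  0.0016]), 0.73)] [array([ 0.599 , -0.031 ,  0.0035])]
[(array([ 0.5982, -0.026 ,  0.0396]), 0.51)] [array([ 0.6001, -0.0304,  0.0052])]
[0.6, -0.029, 0.028] [341.4 404.2]
[np.float64(0.6002184588501288), np.float64(-0.027863808085574107), np.float64(0.03804105558588408)] [345.5 370.9]
[np.float64(0.6002184588501288), np.float64(-0.027863808085574107), np.float64(0.11804105558588408)] [354.6 110.3]
```

View pics/p.png

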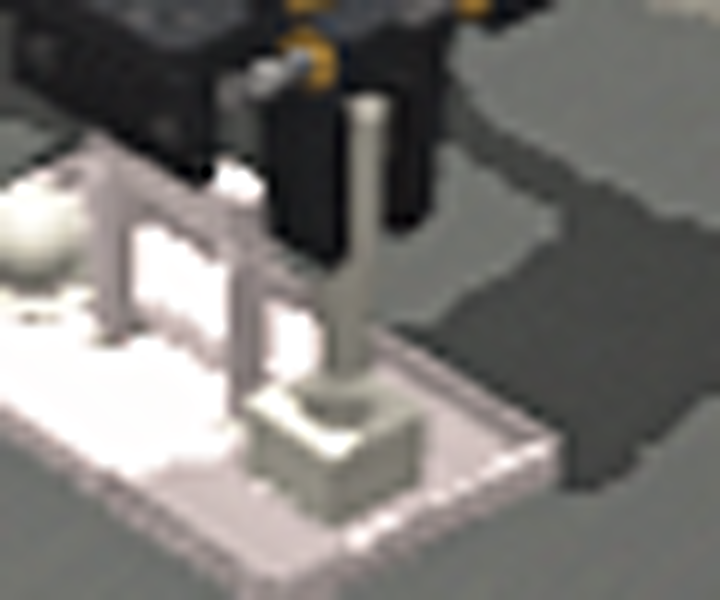

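The foot's bottom edge shows near (349,378) and the centre of the block's top near (336,404), so the pin sits 1–2 mm too far right in the image. I'll correct that, lower it a little and watch the force.

Request:
advance(segments=[{"tx": -0.001,"ty": 0.0018,"aperture": 0.01},{"tz": 0.004,"aperture": 0.01},{"tz": 0.004,"aperture": 0.01},{"tz": 0.003,"aperture": 0.01},{"tz": 0.003,"aperture": 0.01},{"aperture": 0.01}])

```text
time_s: 15.0
ee_pos: [0.5988, -0.0294, 0.1294]
tcp_rot: [[0.974, -0.228, -0.0], [-0.228, -0.974, -0.0], [-0.0, 0.0, -1.0]]
ft_force: [0.3, 0.4, -1.5]
grip_width: 0.0152
grasp_force: 30.0
```

```bash
python3 -c "
from h import *
go(.600,-.029,.110)"
```

```text
t 15.0 p [ 0.5988 -0.0294  0.1294] yaw -13.17 tilt [-0.0001 -0.    ] w 0.0152 gf 30.0 F [ 0.3  0.4 -1.5]
tool d [ 0.0011 -0.0006  0.0194] dist 0.0194
```

The foot is about 4.5 mm below the block's top with no contact force, so it is in the bore. I'll continue down.

Request:
advance(segments=[{"tz": 0.004,"aperture": 0.01},{"tz": 0.004,"aperture": 0.01},{"tz": 0.004,"aperture": 0.01},{"tz": 0.004,"aperture": 0.01},{"tz": 0.0015,"aperture": 0.01},{"aperture": 0.01}])

```text
time_s: 15.75
ee_pos: [0.5988, -0.0294, 0.112]
tcp_rot: [[0.974, -0.228, 0.0], [-0.228, -0.974, -0.0], [0.0, -0.0, -1.0]]
ft_force: [2.1, -0.5, -1.9]
grip_width: 0.0148
grasp_force: 30.0
```

```bash
python3 -c "
from h import *
go(.600,-.029,.110)"
```

```text
t 15.75 p [ 0.5988 -0.0294  0.112 ] yaw -13.18 tilt [ 0.0001 -0.    ] w 0.0148 gf 30.0 F [ 2.1 -0.5 -1.9]
tool d [ 0.001  -0.0007  0.002 ] dist 0.0024
```

Request:
advance(segments=[{"tx": 0.0006,"tz": 0.0015,"aperture": 0.01},{"aperture": 0.01},{"aperture": 0.03},{"aperture": 0.05},{"aperture": 0.05},{"aperture": 0.05},{"aperture": 0.05},{"tz": -0.02,"aperture": 0.05},{"tz": -0.04,"aperture": 0.05},{"tz": -0.04,"aperture": 0.05},{"aperture": 0.05},{"aperture": 0.05}])

```text
time_s: 17.25
ee_pos: [0.5992, -0.0295, 0.2113]
tcp_rot: [[0.974, -0.228, 0.001], [-0.228, -0.974, -0.0], [0.001, -0.0, -1.0]]
ft_force: [0.1, 0.4, -0.2]
grip_width: 0.0496
grasp_force: 0.0
```

```bash
python3 - <<'E'
from h import *
go(.5395,-.0155,.212)
L={}
for i in range(3):
  for c in("scene","top"):
    d=robot.get_image(c)
    for q in ("pin","tray_bore","tray_grip","tray_pocket","ball_center"):
      L.setdefault((q,c),[]).extend([np.round(r["centre"],4).tolist() for r in robot.tip_of(c,q) if r["centre"][0]>.45 and abs(r["centre"][1]+.02)<.04])
    if c=="scene":b=d["color"][:,:,::-1]
for k in L:print(k,np.array(L[k]).mean(0).round(4) if L[k] else None,len(L[k]))
cv2.imwrite("pics/q.png",cv2.resize(b[190:250,270:350],(800,600),interpolation=cv2.INTER_CUBIC))
E
```

```text
t 17.25 p [ 0.5992 -0.0295  0.2113] yaw -13.17 tilt [ 0.0007 -0.0001] w 0.0496 gf 0.0 F [ 0.1  0.4 -0.2]
tool d [-0.0614 -0.     -0.0008] dist 0.0614
('pin', 'scene') [ 0.5836 -0.026   0.0036] 4
('tray_bore', 'scene') [ 0.5996 -0.027   0.0044] 2
('tray_grip', 'scene') [ 0.5262 -0.0133  0.0542] 4
('tray_pocket', 'scene') [ 0.4951 -0.0033  0.03  ] 5
('ball_center', 'scene') [0.4811 0.0021 0.0186] 3
('pin', 'top') [ 0.6028 -0.0293  0.0056] 3
('tray_bore', 'top') [ 0.6005 -0.0281  0.0058] 3
('tray_grip', 'top') [ 0.5393 -0.0171  0.0667] 3
('tray_pocket', 'top') None 0
('ball_center', 'top') None 0
```

View pics/q.png

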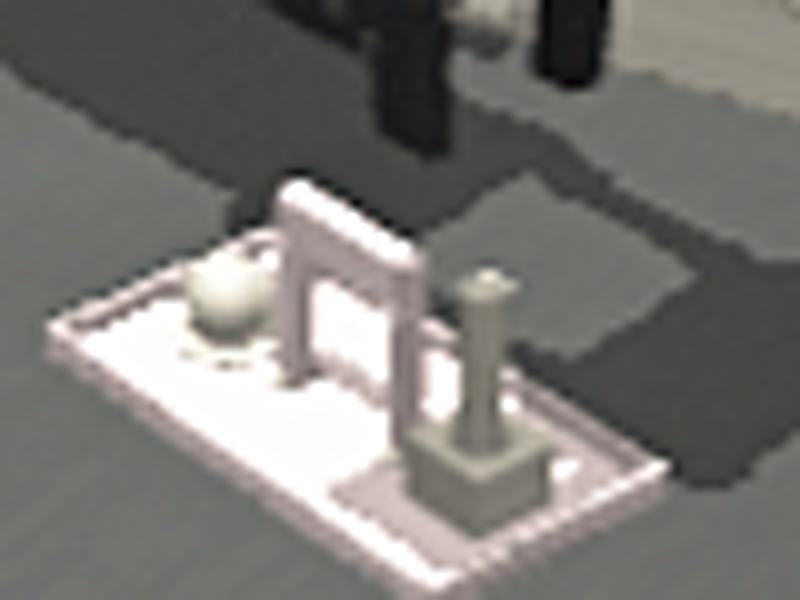

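The pin stands upright in the block: its top is at (487,275) and it enters the block at about (480,440). That is about 56 mm exposed, so it is fully down. The ball sits in its pocket at (230,300). Next I'll grip the handle slightly toward the block side, nearer the centre of mass.

Request:
advance(segments=[{"tx": -0.027,"ty": 0.0004,"aperture": 0.05},{"tx": -0.0272,"ty": 0.0004,"aperture": 0.05},{"aperture": 0.05},{"tz": 0.04,"aperture": 0.05},{"tz": 0.035,"aperture": 0.05},{"tz": 0.018,"aperture": 0.05},{"tz": 0.005,"aperture": 0.05},{"aperture": 0.05},{"aperture": 0.03},{"aperture": 0.02},{"aperture": 0.012},{"aperture": 0.005}])

```text
time_s: 20.55
ee_pos: [0.5466, -0.0178, 0.113]
tcp_rot: [[0.974, -0.228, 0.001], [-0.228, -0.974, 0.0], [0.001, -0.0, -1.0]]
ft_force: [1.2, 6.6, 1.5]
grip_width: 0.0122
grasp_force: 3.0
```

Request:
advance(segments=[{"aperture": 0.004},{"aperture": 0.004},{"aperture": 0.004}])

```text
time_s: 20.92
ee_pos: [0.5467, -0.0176, 0.113]
tcp_rot: [[0.974, -0.228, 0.001], [-0.228, -0.974, 0.001], [0.0, -0.001, -1.0]]
ft_force: [0.3, 4.5, 3.7]
grip_width: 0.0099
grasp_force: 30.0
```

```bash
python3 -c "
from h import *
go(.5463,-.0179,.113)"
```

```text
t 20.93 p [ 0.5467 -0.0176  0.113 ] yaw -13.19 tilt [0.0005 0.0006] w 0.0099 gf 30.0 F [0.3 4.5 3.7]
tool d [-0.0003  0.0004  0.    ] dist 0.0005
```

Gripped at 9.9 mm with 30 N. I'll lift gently and check for tilt.

Request:
advance(segments=[{"tz": -0.003,"aperture": 0.004},{"tz": -0.006,"aperture": 0.004},{"tz": -0.009,"aperture": 0.004},{"tz": -0.012,"aperture": 0.004},{"tz": -0.012,"aperture": 0.004},{"tz": -0.009,"aperture": 0.004},{"tz": -0.006,"aperture": 0.004},{"tz": -0.003,"aperture": 0.004},{"aperture": 0.004},{"aperture": 0.004}])

```text
time_s: 22.18
ee_pos: [0.546, -0.0179, 0.1722]
tcp_rot: [[0.974, -0.228, -0.001], [-0.228, -0.974, 0.0], [-0.001, 0.0, -1.0]]
ft_force: [-0.3, -0.9, -7.3]
grip_width: 0.0096
grasp_force: 30.0
```

```bash
python3 - <<'E'
from h import *
go(.512,.263,.263)
d=robot.get_image("scene");b=d["color"][:,:,::-1]
cv2.imwrite("pics/r.png",cv2.resize(b[170:245,260:360],(800,600),interpolation=cv2.INTER_CUBIC))
E
```

```text
t 22.18 p [ 0.546  -0.0179  0.1722] yaw -13.17 tilt [-0.001   0.0001] w 0.0096 gf 30.0 F [-0.3 -0.9 -7.3]
tool d [-0.0972 -0.2657 -0.0907] dist 0.2972
```

View pics/r.png

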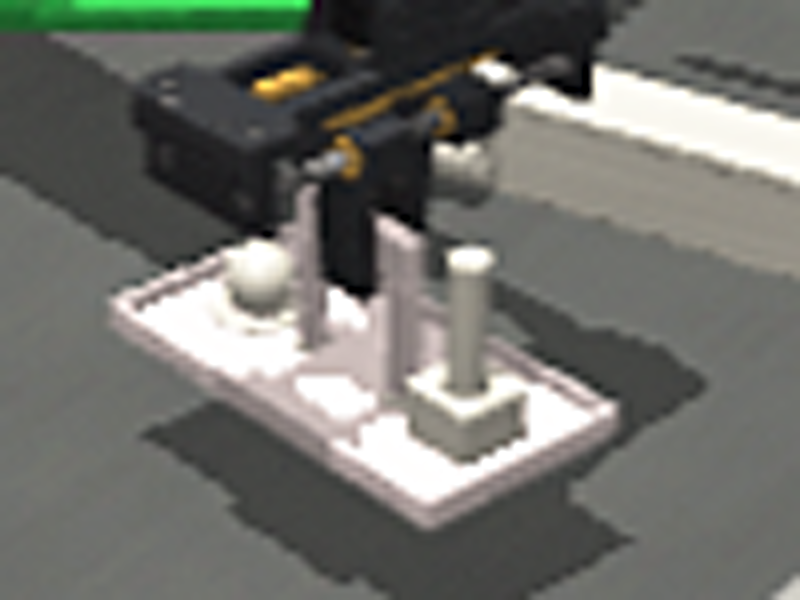

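The tray hangs level and clear of the table. The ball is in its pocket at (262,275) and the pin upright at (468,320). I'll raise it, then carry it over smoothly.

Request:
advance(segments=[{"tz": -0.005,"aperture": 0.004},{"tz": -0.01,"aperture": 0.004},{"tz": -0.015,"aperture": 0.004},{"tz": -0.015,"aperture": 0.004},{"tz": -0.015,"aperture": 0.004},{"tz": -0.015,"aperture": 0.004},{"tz": -0.01,"aperture": 0.004},{"tz": -0.005,"aperture": 0.004},{"aperture": 0.004}])

```text
time_s: 23.35
ee_pos: [0.5465, -0.018, 0.2629]
tcp_rot: [[0.974, -0.228, 0.0], [-0.228, -0.974, -0.0], [0.0, -0.0, -1.0]]
ft_force: [0.2, -0.1, -7.2]
grip_width: 0.0097
grasp_force: 30.0
```

Request:
advance(segments=[{"tx": -0.0027,"ty": -0.0075,"aperture": 0.004},{"tx": -0.0055,"ty": -0.015,"aperture": 0.004},{"tx": -0.0082,"ty": -0.0225,"aperture": 0.004},{"tx": -0.0106,"ty": -0.0293,"aperture": 0.004},{"tx": -0.0106,"ty": -0.0293,"aperture": 0.004},{"tx": -0.0106,"ty": -0.0293,"aperture": 0.004},{"tx": -0.0106,"ty": -0.0293,"aperture": 0.004},{"tx": -0.0106,"ty": -0.0293,"aperture": 0.004},{"tx": -0.0106,"ty": -0.0293,"aperture": 0.004},{"tx": -0.0082,"ty": -0.0225,"aperture": 0.004},{"tx": -0.0055,"ty": -0.015,"aperture": 0.004},{"tx": -0.0027,"ty": -0.0075,"aperture": 0.004}])

```text
time_s: 24.85
ee_pos: [0.5125, 0.264, 0.2624]
tcp_rot: [[0.974, -0.227, -0.001], [-0.227, -0.974, -0.0], [-0.001, 0.0, -1.0]]
ft_force: [-0.5, 0.3, -7.1]
grip_width: 0.0094
grasp_force: 30.0
```

Request:
advance(segments=[{"aperture": 0.004},{"aperture": 0.004},{"aperture": 0.004},{"aperture": 0.004}])

```text
time_s: 25.35
ee_pos: [0.5133, 0.2623, 0.2628]
tcp_rot: [[0.973, -0.229, 0.0], [-0.229, -0.973, -0.0], [0.0, 0.0, -1.0]]
ft_force: [-0.7, -0.4, -6.8]
grip_width: 0.0096
grasp_force: 30.0
```

```bash
python3 - <<'E'
from h import *
go(.512,.263,.263)
d=robot.get_image("scene");b=d["color"][:,:,::-1]
for q in("post_mid","tray_grip","ball_center","tray_pocket","pin","tray_bore"):print(q,[np.round(r["centre"],3).tolist() for r in robot.tip_of("scene",q)[:3]])
cv2.imwrite("pics/s.png",cv2.resize(b[110:215,290:430],(800,600),interpolation=cv2.INTER_CUBIC))
E
```

```text
t 25.35 p [0.5133 0.2623 0.2628] yaw -13.22 tilt [ 0.0001 -0.    ] w 0.0096 gf 30.0 F [-0.7 -0.4 -6.8]
tool d [-0.0014 -0.0004 -0.0002] dist 0.0015
post_mid [[0.505, 0.264, 0.051], [0.721, -0.073, 0.001]]
tray_grip [[0.187, 0.311, 0.069], [0.507, 0.262, 0.215], [0.282, -0.218, 0.071]]
ball_center [[0.564, 0.251, 0.155], [0.448, 0.28, 0.17], [0.438, -0.278, 0.001]]
tray_pocket [[0.297, -0.28, 0.02], [0.451, 0.277, 0.169], [0.136, 0.273, 0.022]]
pin [[0.567, 0.25, 0.155]]
tray_bore [[0.264, -0.161, 0.006], [0.771, 0.119, -0.001], [0.568, 0.251, 0.153]]
```

View pics/s.png

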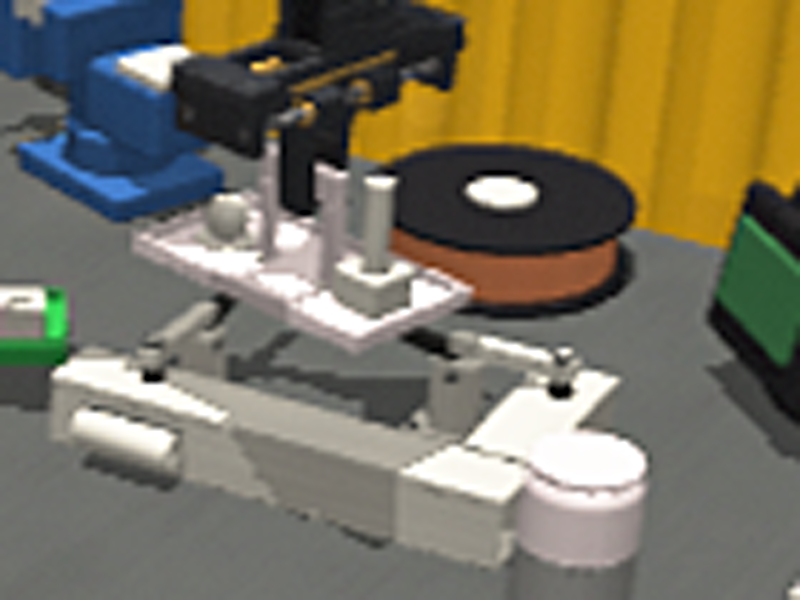

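The tray hangs level over the post's middle, with the ball at (227,218) and the pin at (378,225) in place. Grip, pin, ball and bore all match the target heights, with the underside at about 0.15 m, so I'm handing in.

Request:
advance(segments=[{"aperture": 0.004},{"aperture": 0.004},{"aperture": 0.004}])

```text
time_s: 26.08
ee_pos: [0.5131, 0.2629, 0.2627]
tcp_rot: [[0.974, -0.228, 0.0], [-0.228, -0.974, 0.0], [0.0, -0.0, -1.0]]
ft_force: [0.1, -0.7, -6.8]
grip_width: 0.0097
grasp_force: 30.0
```

```bash
python3 -c "
from h import *
print(robot.job_done())"
```

```text
the job is handed in; nothing more can be done
None
```

I handed the job in at about 26 s, with the pin standing fully down in the tray's bore, the ball in its pocket, and the tray held level and still about 10 cm above the middle of the gate post; the hand-in returned no verdict.

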